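# Lift the round under the magnifier with the coin tongs

### The arm

A 6-joint arm with a two-finger parallel gripper is mounted at the origin on the work surface. World frame = base frame: x ahead of the robot, y to its left, z up, the work surface at z = 0. Lengths are in m, angles in rad, forces in N, time in s.
With the tool pointing down it reaches from about 0.325 to 0.775 m from the base axis. Payload 5.5 kg.
Tool frame: the origin (TCP) lies on the centre line of the jaws, within the pads' length; the fingertips stand bot.nose_length ahead of it and the grasp point (between the pads) lies 3 mm ahead of it (bot.nose_length is the distance from the TCP to the fingertips, in m); z points along the fingers, y is the line along which they close (so a half turn about z gives the same grasp; the last joint's range is limited). The gripper opens to 88 mm and grips with 3 to 60 N. Pads are 20 mm wide; open, the fingers measure 115 mm over their backs; the gripper's body (75 mm by 178 mm) begins 61 mm behind the grasp point.
Start: joints at [1.183, 0.091, 1.231, -0, 1.82, -0.057], TCP at [0.195, 0.567, 0.245] pointing down, gripper open.
Joint ranges: [-2.87, 2.87], [-0.86, 2.18], [0.17, 2.46], [-1.51, 4.65], [0.06, 2.69], [-2.65, 2.65]. Speed limits (rad/s): [2.57, 2.57, 3.01, 3.14, 3.14, 3.14].

### API

Orientations are given as a unit quaternion [x, y, z, w].
In Python, from station import bot gives the robot as it stands.
- The arm moves only by the tool play_rows, never from a script. Its argument "series" is a list of rows, each a list of 3 entries, a list of its own where there are three numbers: the finger opening in mm, from 0 to 87.8, then the shift along the tool's x, y, z in mm, then the turn about the tool's z in degrees. In form: [[jaw, [dx, dy, dz], yaw], ...]. A call has 1 to 5 rows; each row shifts and turns the commanded pose from where the row before left it, along the tool's axes as they then stand; what a row does not reach is not made up. A row lasts 1/8 s, in which the tool goes at most 62.5 mm and 10.7 degrees, less where a joint would pass 70% of its speed; a pose out of reach is approached as far as the arm can. A call with a gripper value outside its range is refused whole. The fingers move at their own pace and stop on an object; "newtons" is the grip in N (left out, the last holds). Time passes only in rows, so rows that do not move let the fingers close. It gives the time, the measured TCP pose, the force, the opening and the grip force at its end, in the units of the state.
- bot.get_state(): the state, without advancing time (a new reading comes with each control period).
- bot.capture(name): name is "scene" or "top" or "wrist"; returns a dict with "frame" (384x512x3 uint8, blue, green, red), "range_z" (384x512 float32, m along the optical axis (not along the pixel's ray), 0 where there is no reading), "fx", "fy", "cx", "cy" (pixels), "R" (3x3) and "t" (3): a world point X has camera coordinates R X + t. Camera axes: x right, y down, z forward; pixel columns grow to the right and rows downward; lengths in m; the calibration is good to about 2 mm. The wrist camera is an equidistant fisheye: a pixel r from the principal point sees the ray r / f radians off the axis. A picture is of the moment at which its call begins.
- bot.job_done(): hands the job in; it is judged then, once.
The state is a dict: "time": time; "qpos": joint angles; "joint_vel": joint speeds; "effort": joint torques, N m; "ee_pos": TCP position; "eef_rot": TCP orientation; "force": force on the tool from outside, world axes, zero at the start; "ft_torque": the same for the moment, N m; "width": opening from 0.0 (shut) to 1.0 (fully open); "gripper_force": force on a finger pad.
Only numpy, scipy, OpenCV 4.12 (cv2) and the standard library are available. Lean on these libraries where they do the work, as an engineer would, in place of code of your own. Each camera call takes 0.05 s, during which the arm holds its last target. There are 200 camera calls.

### The job

One of the three silver rounds on the leather mat lies under the stand magnifier. First move the magnifier out of the way and stand it upright on the bare glass counter, off the mat; then take the sprung coin tongs out of their wooden rest, close their jaws on that round by its rim, and lift it about 10 cm above the mat. Finish still holding it there in the squeezed tongs; never touch that round with the gripper itself, and do not disturb the other two rounds or the bell.

Things in the scene. Friction and masses are not known exactly. Their poses are not given: they have to be found in the camera images.
- round_a_center (a point): Centre (half-way up) of the round to be lifted, under the magnifier at the start: a plain silver disc 38 mm across, 6 mm thick, 50 to 95 g, flat on the mat, z axis up. One of three like rounds in a row about 95 mm apart along the mat's long way.
- round_b_center (a point): Centre of another silver round of the same size, lying bare on the mat; to be left alone.
- round_c_center (a point): Centre of the third silver round of the same size, lying bare on the mat; to be left alone.
- mat: Thin dark leather mat fixed on the glass counter, 120 mm (its x) by 300 mm (its y), 3 mm thick; origin at the centre of its underside, on the counter. Its near long edge is at its x = -60 mm; between that edge and the robot the counter is bare. Beyond its far edge lies a low red pen tray, at least 20 mm off.
- magnifier_center (a point): Centre of the chrome lens ring of the stand magnifier, 50 mm above its feet; z up. Ring 56 mm in outer diameter, 42 to 58 mm above the feet (the top), thin clear lens inside, on three thin legs whose feet reach 31 mm from the axis. About 130 g. It stands on the mat over the round to be lifted, a few mm to spare all round. Grip it across the ring, any yaw.
- tongs_grip (a point): Middle of the sprung steel coin tongs (about 100 g) at the height to grip, between two black grip plates, outermost here, 22 mm wide and reaching 16 mm up and down. Tongs stand jaws down; z up, y is the line along which they close. They reach 41 mm above this point (bridge 26 mm along y, 16 mm along x) and 54 mm below.
- tongs_jaws (a point): Point midway between the tongs' jaws, 50 mm below tongs_grip, 4 mm above the free jaws' lower edge (closing sinks that edge 1.5 mm). Each jaw is an upright shallow vee 10 mm high, 32 mm wide (x), that centres the round; free jaws clear a centred round by 9 mm each side, span 70 mm over all (y). For the grasp this point goes to the round's centre or up to 2 mm above.
- rest_floor (a point): Centre of the inner floor of the fixed wooden tongs rest, 5 mm above the counter: an open tray 50 mm (x) by 90 mm (y) outside, walls 5 mm thick and 18 mm high over the counter, in which the tongs stand, their y axis along the tray's.
- bell: Brass desk bell on a round wooden base 80 mm in diameter, 59 mm high; origin at the centre of its underside; to be left alone.
- tongs_l (a joint): Closing angle of each tongs arm about its hinge 36 mm above tongs_grip (both move alike): 0 free, black plates 64 mm apart over their outsides; 0.12 closed on a 38 mm round, plates 56 mm; 0.2 shut, 50 mm. Springs push each plate out with 4 N when free, 8 N on a round: a 2 to 4 mm squeeze carries the tongs open, a grip of 20 to 30 N holds a round well.
Not all that is in view belongs to the job. Several things look just like the part that bears rest_floor: the one meant starts nearest to the robot's base. What is shaped like the part that bears magnifier_center but red is not meant.

How it is judged:
By the outcome, as a careful person would: the job done as asked, in the order asked, and still so for the second after the job is handed in, while the arm keeps its last pose, push and grip.
It also fails if it takes over 58 s, if anything falls off the work surface, if the arm or the gripper's body presses on something with over 40 N, if the wrist force passes 120 N, or if a joint passes its speed limit or range.

## Working session

There is one attempt and no reset: what is moved stays moved. The work goes in short steps, Python scripts to look and compute and a tool call to move; the robot and the scene stay as the last step left them, time stands still between calls to the robot, and variables do not carry over. Pictures are saved under pics/ and viewed, at most 12 in all, crops included, and the job is handed in when it is done.

Besides the shell and the picture viewer there is one more tool, called after "Request:" by a JSON object that holds its "api" and its "payload". play_rows: Moves the arm, as the interface text tells. Its arguments: {"type":"object","properties":{"series":{"type":"array"},"newtons":{"type":"number"}},"required":["series"]}

```bash
ls; mkdir -p pics
cat > h.py <<'E'
import numpy as np, cv2
from station import bot
def world(c,u,v,z=None):
    """pixel -> world using depth, or plane z"""
    d=np.array([(u-c['cx'])/c['fx'],(v-c['cy'])/c['fy'],1.0])
    R=np.array(c['R']);t=np.array(c['t'])
    o=-R.T@t; r=R.T@d
    if z is None: return o+r*c['range_z'][int(round(v)),int(round(u))]
    return o+r*(z-o[2])/r[2]
E
python3 - <<'E'
from h import *
s=bot.get_state(); print({k:np.round(v,3).tolist() for k,v in s.items()}, bot.nose_length)
a=bot.capture("top");b=bot.capture("scene")
import pickle; pickle.dump((a,b),open('c0.pkl','wb'))
cv2.imwrite('pics/top0.png',cv2.resize(a['frame'],(800,600),interpolation=cv2.INTER_CUBIC));cv2.imwrite('pics/scene0.png',cv2.resize(b['frame'],(800,600),interpolation=cv2.INTER_CUBIC))
for c in(a,b): print(c['fx'],c['cx'],c['cy'],np.round(c['R'],3).tolist(),np.round(-np.array(c['R']).T@c['t'],3))
E
```

```text
pics
{'time': 0.0, 'qpos': [1.183, 0.092, 1.232, 0.0, 1.82, -0.057], 'joint_vel': [0.001, -0.001, 0.001, 0.001, 0.002, 0.0], 'effort': [-0.0, -44.645, -40.644, 0.07, 0.029, -0.0], 'ee_pos': [0.195, 0.567, 0.244], 'eef_rot': [0.165, 0.986, -0.001, -0.0], 'force': [0.37, 0.945, -0.542], 'ft_torque': [-0.028, -0.008, 0.012], 'gripper_force': 0.0, 'width': 0.999} 0.022
379.60212365519806 254.24848792966276 194.39171418682375 [[0.01, -1.0, -0.012], [-0.992, -0.008, -0.126], [0.126, 0.013, -0.992]] [ 0.487 -0.094  1.31 ]
465.59783695411346 258.7737427797331 191.335484129676 [[-0.657, 0.754, 0.0], [0.462, 0.403, -0.79], [-0.596, -0.519, -0.613]] [1.368 0.576 0.855]
```

View pics/top0.png

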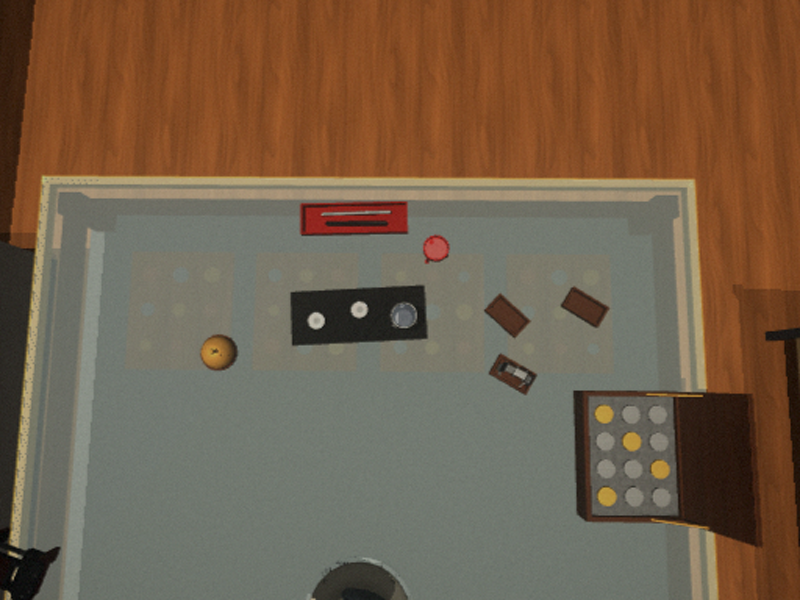

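View pics/scene0.png

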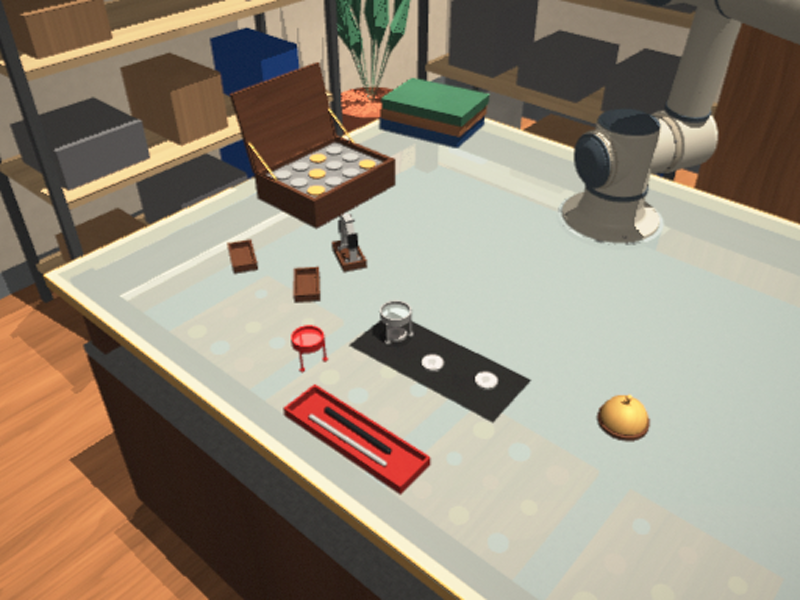

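Top view (800x600): the magnifier (chrome) is at (403,315) on the mat's right end, with a red lookalike at (436,249). The rests are at (512,374) with the tongs in it, (507,315) empty and (585,306) empty. The one at (512,374) is nearest the base (base at about (358,590)) and holds the tongs, so it fits. The bell is at (219,352) and bare rounds are at (359,310) and (316,320).

Run:
```python
from h import *
import pickle
a,b=pickle.load(open('c0.pkl','rb'))
f=a['frame'];hsv=cv2.cvtColor(f,cv2.COLOR_BGR2HSV);k=1.5625
# mat
m=((hsv[...,2]<60)).astype(np.uint8);roi=np.zeros_like(m);roi[175:228,180:282]=1
m=cv2.morphologyEx(m*roi,cv2.MORPH_CLOSE,np.ones((15,15)))
def rect(m,z):
    cs,_=cv2.findContours(m,cv2.RETR_EXTERNAL,cv2.CHAIN_APPROX_NONE);c=max(cs,key=cv2.contourArea)
    p=np.array([world(a,*q[0],z)[:2]*1000 for q in c],np.float32)
    return cv2.minAreaRect(p)
print('mat',rect(m,.003))
# rests: brown hue
m=((hsv[...,1]>90)&(hsv[...,2]<130)).astype(np.uint8)
for n,(x,y) in dict(r1=(512,374),r2=(507,315),r3=(585,306)).items():
    roi=np.zeros_like(m);cx,cy=int(x/k),int(y/k);roi[cy-18:cy+18,cx-18:cx+18]=1
    mm=cv2.morphologyEx(m*roi,cv2.MORPH_CLOSE,np.ones((9,9)))
    print(n,rect(mm,.018))
for n,u,v,z in [('mag',403,315,.061),('b',359,310,.009),('c',316,320,.009),('bell',219,352,.03),('red',436,249,.058)]:
    print(n,np.round(world(a,u/k,v/k,z)*1000))
def crop(c,u,v,w=60): 
    u,v=int(u/k),int(v/k);return cv2.resize(c['frame'][v-w//2:v+w//2,u-w//2:u+w//2],(390,390),interpolation=cv2.INTER_CUBIC)
cv2.imwrite('pics/crop0.png',np.hstack([crop(a,512,350),crop(b,370,270)]))
# magnifier depth points in scene and top
for c,u0,v0,n in((a,403,315,'magtop'),(b,396,318,'magscene'),(a,512,374,'tongtop'),(b,348,235,'tongscene')):
    P=[]
    for v in range(int(v0/k)-26,int(v0/k)+26):
        for u in range(int(u0/k)-18,int(u0/k)+18):
            if c['range_z'][v,u]>0: P.append(world(c,u,v)*1000)
    P=np.array(P); lo,hi=((45,75) if 'mag' in n else (75,130))
    if 'mag' in n: P=P[np.hypot(P[:,0]-540,P[:,1]+130)<200]
    q=P[(P[:,2]>lo)&(P[:,2]<hi)]
    if len(q): print(n,len(q),q.mean(0).round(),q.min(0).round(),q.max(0).round())
```

```text
mat ((628.792724609375, 11.69940185546875), (117.92839050292969, 296.5823669433594), 3.417651414871216)
r1 ((502.8445739746094, -325.66070556640625), (89.37206268310547, 49.5206184387207), 59.9675178527832)
r2 ((629.3272705078125, -315.53558349609375), (88.6285629272461, 50.167747497558594), 47.26737594604492)
r3 ((650.1034545898438, -485.7119140625), (90.48120880126953, 50.97117614746094), 58.53179168701172)
mag [622. -89.  61.]
b [638.   9.   9.]
c [615. 103.   9.]
bell [542. 308.  30.]
red [ 766. -159.   58.]
magtop 222 [623. -90.  54.] [ 595. -116.   47.] [651. -63.  64.]
magscene 275 [629. -90.  53.] [ 600. -119.   45.] [657. -61.  61.]
tongtop 95 [ 502. -325.   91.] [ 479. -357.   75.] [ 524. -297.  104.]
tongscene 79 [ 511. -321.   90.] [ 491. -357.   75.] [ 526. -298.  100.]
```

View pics/crop0.png

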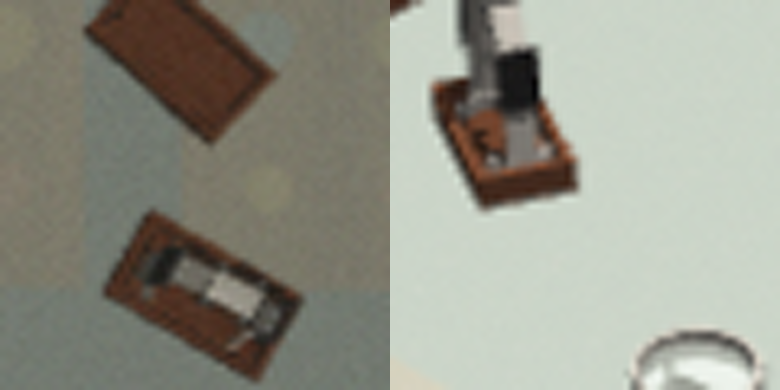

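Request:
{"api": "play_rows", "payload": {"series": [[87.8,[-44,-34,0],0],[87.8,[-44,-34,0],0],[87.8,[-44,-34,0],0],[87.8,[-44,-34,0],0],[87.8,[-44,-34,0],0]], "newtons": 20}}

```text
time: 0.72
ee_pos: [0.3483, 0.3336, 0.2442]
eef_rot: [0.165, 0.986, -0.0, -0.0]
force: [0.3, 0.4, -0.1]
width: 1.002
gripper_force: 0.0
```

Request:
{"api": "play_rows", "payload": {"series": [[87.8,[-44,-34,0],0],[87.8,[-44,-34,0],0],[87.8,[-44,-34,0],0],[87.8,[-44,-34,0],0],[87.8,[-44,-34,0],0]]}}

```text
time: 1.35
ee_pos: [0.5012, 0.1013, 0.2443]
eef_rot: [0.165, 0.986, 0.0, -0.0]
force: [1.1, 0.5, 0.1]
width: 0.998
gripper_force: 0.0
```

Request:
{"api": "play_rows", "payload": {"series": [[87.8,[-44,-34,10],0],[87.8,[-44,-34,20],0],[87.8,[-44,-34,20],0],[87.8,[-5,-5,20],0],[87.8,[0,0,0],0]]}}

```text
time: 1.98
ee_pos: [0.5942, -0.0426, 0.1717]
eef_rot: [0.165, 0.986, 0.0, -0.003]
force: [0.2, 0.8, 0.6]
width: 0.994
gripper_force: 0.0
```

```bash
cat >> h.py <<'E'
from scipy.spatial.transform import Rotation as Ro
def st():
    s=bot.get_state(); Rt=Ro.from_quat(s['eef_rot']).as_matrix(); return s,np.array(s['ee_pos']),Rt
def go(xyz,yang=None):
    """tool shift (mm) from measured TCP to world xyz (m); turn to put tool y at yang deg"""
    s,p,Rt=st(); print('tcp',(p*1000).round(1),'y ang',np.degrees(np.arctan2(Rt[1,1],Rt[0,1])).round(1),'q6',round(s['qpos'][5],2),'t',s['time'])
    print('shift',(Rt.T@(np.array(xyz)-p)*1000).round(1), 'xyerr')
    if yang is not None:
        a=np.degrees(np.arctan2(Rt[1,1],Rt[0,1])); d=(a-yang+90)%180-90; print('turn',d.round(1))
def fray(c,u,v,z):
    d=np.array([u-c['cx'],v-c['cy']]);r=np.hypot(*d);th=r/c['fx']
    d=np.array([*(np.sin(th)*d/max(r,1e-9)),np.cos(th)]);R=np.array(c['R']);o=-R.T@np.array(c['t']);w=R.T@d
    return o+w*(z-o[2])/w[2]
def fproj(c,X):
    x=np.array(c['R'])@X+np.array(c['t']);rho=np.hypot(x[0],x[1]);th=np.arctan2(rho,x[2]);return c['cx']+c['fx']*th*x[0]/rho,c['cy']+c['fx']*th*x[1]/rho
E
python3 - <<'E'
from h import *
go([.626,-.090,.150])
c=bot.capture('wrist');import pickle;pickle.dump(c,open('w1.pkl','wb'))
cv2.imwrite('pics/w1.png',cv2.resize(c['frame'],(800,600),interpolation=cv2.INTER_CUBIC))
print(c['fx'],c['cx'],c['cy'],np.array(fproj(c,np.array([.626,-.09,.053])))*1.5625)
E
```

```text
tcp [594.2 -42.6 171.7] y ang 71.0 q6 -1.37 t 1.975
shift [-45.6 -34.4  21.5] xyerr
297.3186396354542 256.6305074364493 194.14893328600454 [342.89786703 378.31036593]
```

View pics/w1.png

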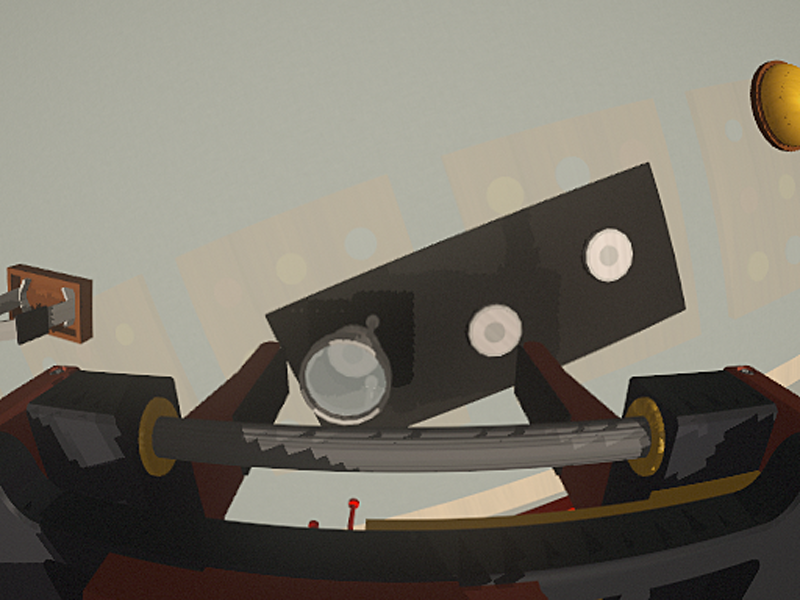

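The wrist view shows the chrome ring centred at (346,381), one foot at (372,322), and the bare rounds at (495,330) and (609,255). Next I measure the ring centre and the leg direction.

Run:
```python
from h import *
import pickle
c=pickle.load(open('w1.pkl','rb'));k=1.5625
print('ring rim pts at z .061')
E_=[]
for u,v in((302,380),(390,380),(346,337),(346,424)): 
    p=fray(c,u/k,v/k,.061 );E_.append(p);print((p*1000).round())
print(np.mean(E_,0))
f=fray(c,372/k,322/k,.005);print('foot',f*1000)
P=[]
for v in range(210,275):
    for u in range(185,255):
        z=c['range_z'][v,u]
        if z>0:
            d=np.array([u-c['cx'],v-c['cy']]);r=np.hypot(*d);th=r/c['fx'];q=np.array([*(np.tan(th)*d/r),1])*z
            P.append(np.array(c['R']).T@(q-np.array(c['t'])))
P=np.array(P)*1000;q=P[(P[:,2]>50)&(P[:,2]<66)];q=q[np.hypot(q[:,0]-626,q[:,1]+90)<50]
print(len(q),q.min(0),q.max(0),q.mean(0))
for n,u,v in(('b',495,330),('c',609,255)): print(n,fray(c,u/k,v/k,.009)*1000)
```

```text
ring rim pts at z .061
[ 616. -112.   61.]
[633. -62.  61.]
[600. -77.  61.]
[652. -97.  61.]
[ 0.62536729 -0.08698288  0.061     ]
foot [610.59167206 -68.43571337   5.        ]
2663 [ 597.99168584 -116.25762112   50.06058731] [654.05910218 -60.79872743  62.38031138] [625.98649153 -88.78465352  55.11848338]
b [642.84412408  10.41735128   9.        ]
c [618.20514123 104.99713602   9.        ]
```

Request:
{"api": "play_rows", "payload": {"series": [[87.8,[-23,-17,0],0],[87.8,[-22,-16,0],0],[87.8,[0,0,10],10],[87.8,[0,0,10],10],[87.8,[0,0,0],10]]}}

```text
time: 2.65
ee_pos: [0.627, -0.0865, 0.1556]
eef_rot: [0.416, 0.909, 0.0, 0.0]
force: [-0.5, 0.3, -0.2]
width: 1.001
gripper_force: 0.0
```

Request:
{"api": "play_rows", "payload": {"series": [[87.8,[0,0,0],4],[87.8,[0,0,0],0]]}}

```text
time: 2.9
ee_pos: [0.6275, -0.0869, 0.1566]
eef_rot: [0.445, 0.896, 0.0, 0.001]
force: [-0.1, 0.6, -0.9]
width: 1.0
gripper_force: 0.0
```

Run:
```python
from h import *
go([.626,-.0885,.058],37)
```

```text
tcp [627.5 -86.9 156.6] y ang 37.2 q6 -0.84 t 2.9
shift [-0.2 -2.3 98.6] xyerr
turn 0.2
```

Request:
{"api": "play_rows", "payload": {"series": [[87.8,[0,-2,30],0],[87.8,[0,0,30],0],[87.8,[0,0,25],0],[87.8,[0,0,10],0],[87.8,[0,0,0],0]]}}

```text
time: 3.52
ee_pos: [0.6256, -0.0892, 0.0599]
eef_rot: [0.445, 0.895, -0.0, -0.0]
force: [-1.2, -0.1, 0.3]
width: 1.0
gripper_force: 0.0
```

Run:
```python
from h import *
go([.626,-.0885,.058],37)
c=bot.capture('wrist')
cv2.imwrite('pics/w2.png',cv2.resize(c['frame'][150:330,130:390],(780,540),interpolation=cv2.INTER_CUBIC))
```

```text
tcp [625.6 -89.2  59.9] y ang 37.1 q6 -0.84 t 3.525
shift [0.3 0.7 1.9] xyerr
turn 0.1
```

View pics/w2.png

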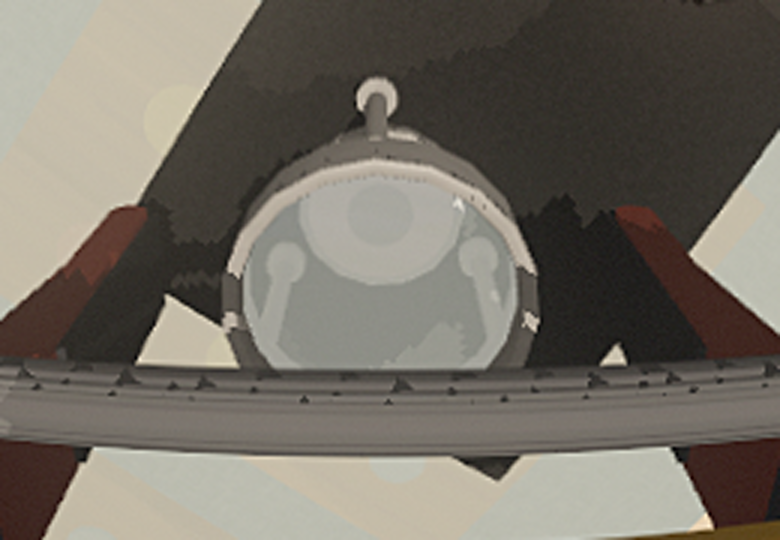

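The ring sits centred between the fingers (centre x about 380; fingers at 130 and 640). The legs, at (377,95), (285,260) and (478,260), are off the grip line. I grip it now.

Request:
{"api": "play_rows", "payload": {"series": [[50,[0,0,1],0],[50,[0,0,0],0],[50,[0,0,0],0],[50,[0,0,0],0],[50,[0,0,0],0]], "newtons": 20}}

```text
time: 4.2
ee_pos: [0.6258, -0.0898, 0.059]
eef_rot: [0.446, 0.895, 0.0, 0.0]
force: [-0.3, 0.0, 1.0]
width: 0.643
gripper_force: 20.0
```

Request:
{"api": "play_rows", "payload": {"series": [[50,[0,0,-10],0],[50,[0,0,-20],0],[50,[0,0,-20],0],[50,[0,0,0],0]]}}

```text
time: 4.7
ee_pos: [0.6272, -0.09, 0.1125]
eef_rot: [0.446, 0.895, 0.001, 0.003]
force: [0.6, 1.1, -0.5]
width: 0.641
gripper_force: 20.0
```

Run:
```python
from h import *
go([.485,-.085,.11],37)
```

```text
tcp [627.2 -90.  112.5] y ang 37.0 q6 -0.84 t 4.7
shift [  89.7 -110.5    1.7] xyerr
turn 0.0
```

Request:
{"api": "play_rows", "payload": {"series": [[50,[15,-18,0],0],[50,[22,-28,0],0],[50,[30,-36,0],0],[50,[15,-19,0],0],[50,[8,-9,0],0]]}}

```text
time: 5.32
ee_pos: [0.4827, -0.0841, 0.1086]
eef_rot: [0.446, 0.895, 0.0, 0.0]
force: [0.3, 0.2, -1.2]
width: 0.642
gripper_force: 20.0
```

Request:
{"api": "play_rows", "payload": {"series": [[50,[0,0,15],0],[50,[0,0,20],0],[50,[0,0,10],0],[50,[0,0,0],0],[50,[0,0,0],0]]}}

```text
time: 5.95
ee_pos: [0.484, -0.0842, 0.0638]
eef_rot: [0.446, 0.895, 0.0, 0.0]
force: [-0.2, 0.1, -1.4]
width: 0.642
gripper_force: 20.0
```

Run:
```python
from h import *
go([.485,-.085,.056],37); print(st()[0]['force'])
c=bot.capture('wrist');t=bot.capture('scene')
cv2.imwrite('pics/w3.png',np.hstack([cv2.resize(c['frame'],(400,300)),cv2.resize(t['frame'][120:300,180:420],(400,300))]))
```

```text
tcp [484.  -84.2  63.8] y ang 37.1 q6 -0.89 t 5.95
shift [-1.2  0.3  7.8] xyerr
turn 0.1
[-0.23954185  0.13243555 -1.35585358]
```

View pics/w3.png

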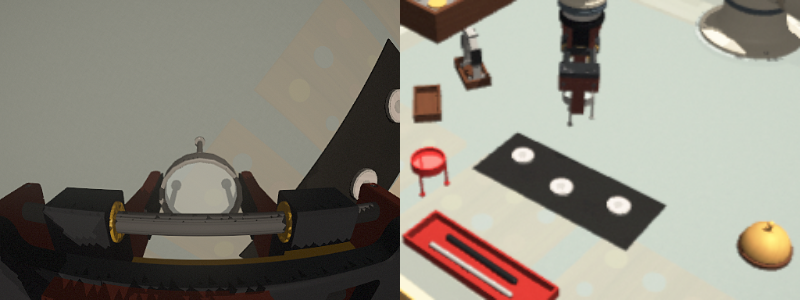

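The magnifier is held upright over bare glass (right half, about (582,95)), and all three rounds are still on the mat. Lower and release.

Request:
{"api": "play_rows", "payload": {"series": [[50,[0,0,4],0],[50,[0,0,3],0],[50,[0,0,1],0],[50,[0,0,0],0]]}}

```text
time: 6.55
ee_pos: [0.4836, -0.0842, 0.056]
eef_rot: [0.446, 0.895, -0.0, 0.0]
force: [-1.5, 0.5, 2.3]
width: 0.642
gripper_force: 20.0
```

Contact (the z force rose by about 3.5 N). Release and lift.

Request:
{"api": "play_rows", "payload": {"series": [[60,[0,0,0],0],[75,[0,0,0],0],[87.8,[0,0,0],0],[87.8,[0,0,0],0],[87.8,[0,0,0],0]]}}

```text
time: 7.18
ee_pos: [0.4836, -0.0842, 0.0556]
eef_rot: [0.446, 0.895, 0.0, -0.0]
force: [-0.4, 0.2, -0.0]
width: 0.998
gripper_force: 0.0
```

Request:
{"api": "play_rows", "payload": {"series": [[87.8,[0,0,-15],0],[87.8,[0,0,-50],0],[87.8,[0,0,-50],0],[87.8,[0,0,-25],0],[87.8,[0,0,0],-10]]}}

```text
time: 7.8
ee_pos: [0.4848, -0.0844, 0.2003]
eef_rot: [0.364, 0.931, 0.0, 0.003]
force: [-0.3, 0.0, -0.8]
width: 1.003
gripper_force: 0.0
```

Run:
```python
from h import *
go([.503,-.325,.180],60)
c=bot.capture('top')
m=None
P=[world(c,u,v)*1000 for v in range(190,260) for u in range(225,290) if c['range_z'][v,u]>0]
P=np.array(P);q=P[(P[:,2]>40)&(P[:,2]<70)&(np.hypot(P[:,0]-484,P[:,1]+84)<45)]
if len(q): print('mag',len(q),q.min(0).round(),q.max(0).round())
k=1.5625
f=c['frame'];g=((f.min(2)>150)&(np.ptp(f.astype(int),axis=2)<40)).astype(np.uint8)
n,_,s,ce=cv2.connectedComponentsWithStats(g)
for i in range(1,n):
    if 15<s[i,4]<200:
        w=world(c,*ce[i],.009)
        if .5<w[0]<.7 and abs(w[1])<.2: print('round',s[i,4],(w*1000).round(1))
```

```text
tcp [484.8 -84.4 200.3] y ang 47.3 q6 -1.07 t 7.8
shift [-176.5 -164.4   20.8] xyerr
turn -12.7
round 55 [640.1  10.2   9. ]
round 54 [622.  -88.5   9. ]
round 59 [615.5 104.2   9. ]
```

Request:
{"api": "play_rows", "payload": {"series": [[87.8,[0,0,0],-8],[87.8,[0,0,0],-5],[87.8,[-28,-40,0],0],[87.8,[-34,-50,0],0],[87.8,[-34,-50,0],0]]}}

```text
time: 8.48
ee_pos: [0.497, -0.2549, 0.1964]
eef_rot: [0.259, 0.966, -0.0, 0.0]
force: [1.1, -0.6, 0.7]
width: 0.995
gripper_force: 0.0
```

Request:
{"api": "play_rows", "payload": {"series": [[87.8,[-30,-45,0],0],[87.8,[-10,-15,0],0],[87.8,[0,0,0],0]]}}

```text
time: 8.85
ee_pos: [0.5014, -0.3257, 0.1955]
eef_rot: [0.26, 0.966, 0.0, -0.0]
force: [-0.2, 0.1, -0.0]
width: 1.001
gripper_force: 0.0
```

Run:
```python
from h import *
import pickle
go([.503,-.325,.180],60)
c=bot.capture('wrist');pickle.dump(c,open('w4.pkl','wb'))
cv2.imwrite('pics/w4.png',cv2.resize(c['frame'][110:320,116:396],(800,600),interpolation=cv2.INTER_CUBIC))
for z in(.1,.059,.005): print(z,[( (u-116)*800/280,(v-110)*600/210) for u,v in[fproj(c,np.array([.503,-.325,z]))]])
```

```text
tcp [ 501.4 -325.7  195.5] y ang 59.9 q6 -1.68 t 8.85
shift [-1.   1.4 15.5] xyerr
turn -0.1
0.1 [(np.float64(403.2703960047734), np.float64(267.54667831056247))]
0.059 [(np.float64(402.7592853093555), np.float64(233.36135627980312))]
0.005 [(np.float64(402.2692850902992), np.float64(200.65989257757272))]
```

View pics/w4.png

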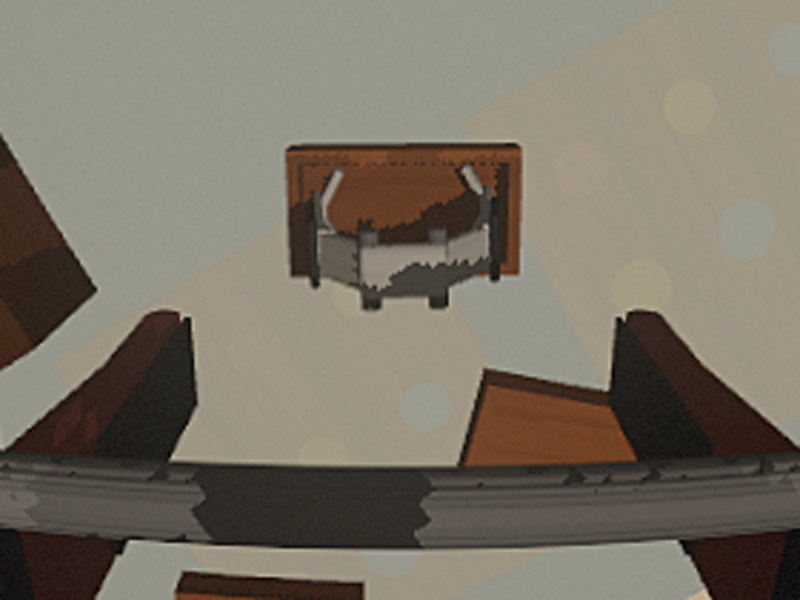

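The bridge is centred at (404,270) against the predicted (403,267), the plates are at x=315 and 494, and the tray edges are square to the tool. It's aligned, so descend.

Request:
{"api": "play_rows", "payload": {"series": [[87.8,[-1,1,30],0],[87.8,[0,1,40],0],[87.8,[0,0,35],0],[87.8,[0,0,20],0],[87.8,[0,0,6],0]]}}

```text
time: 9.52
ee_pos: [0.5035, -0.3228, 0.064]
eef_rot: [0.258, 0.966, 0.0, -0.001]
force: [0.5, -0.8, -0.5]
width: 1.001
gripper_force: 0.0
```

Run:
```python
from h import *
go([.503,-.325,.062],60)
```

```text
tcp [ 503.5 -322.8   64. ] y ang 60.1 q6 -1.68 t 9.525
shift [-0.7 -2.2  2. ] xyerr
turn 0.1
```

Request:
{"api": "play_rows", "payload": {"series": [[70,[0,-2,2],0],[61,[0,0,0],0],[61,[0,0,0],0],[61,[0,0,0],0],[61,[0,0,0],0]], "newtons": 15}}

```text
time: 10.15
ee_pos: [0.5028, -0.3261, 0.0634]
eef_rot: [0.258, 0.966, -0.0, 0.001]
force: [1.3, -0.8, 3.0]
width: 0.697
gripper_force: 6.0
```

Request:
{"api": "play_rows", "payload": {"series": [[60.5,[0,0,-5],0],[60.5,[0,0,-12],0],[60.5,[0,0,-30],0],[60.5,[0,0,-40],0],[60.5,[0,0,-20],0]]}}

```text
time: 10.78
ee_pos: [0.5032, -0.3263, 0.1731]
eef_rot: [0.258, 0.966, -0.001, 0.002]
force: [0.9, 0.7, -1.2]
width: 0.692
gripper_force: 4.9
```

Run:
```python
from h import *
go([.625,-.088,.16],60)
```

```text
tcp [ 503.2 -326.3  173.1] y ang 60.0 q6 -1.68 t 10.775
shift [ 13.5 267.3  12.9] xyerr
turn 0.0
```

Request:
{"api": "play_rows", "payload": {"series": [[60.5,[-2,20,0],0],[60.5,[-4,40,0],0],[60.5,[-4,45,0],0],[60.5,[-4,45,0],0],[60.5,[-4,45,0],0]]}}

```text
time: 11.4
ee_pos: [0.6159, -0.163, 0.1669]
eef_rot: [0.258, 0.966, 0.0, -0.002]
force: [0.9, -0.5, -0.8]
width: 0.69
gripper_force: 4.9
```

Request:
{"api": "play_rows", "payload": {"series": [[60.5,[-4,40,0],0],[60.5,[0,22,0],0],[60.5,[0,10,0],0],[60.5,[0,0,0],0]]}}

```text
time: 11.9
ee_pos: [0.6547, -0.1055, 0.1691]
eef_rot: [0.258, 0.966, -0.0, -0.0]
force: [-0.3, -0.8, -1.4]
width: 0.689
gripper_force: 4.9
```

Run:
```python
from h import *
import pickle
go([.625,-.088,.16],60); print(st()[0]['width'],st()[0]['gripper_force'])
c=bot.capture('wrist');pickle.dump(c,open('w5.pkl','wb'))
cv2.imwrite('pics/w5.png',cv2.resize(c['frame'][110:320,116:396],(800,600),interpolation=cv2.INTER_CUBIC))
s,p,Rt=st()
for n,X in(('round',np.array([.625,-.088,.009])),('jaws',p+Rt@[0,0,.0544]),('bridge',p+Rt@[0,0,-.0366])): print(n,[( (u-116)*800/280,(v-110)*600/210) for u,v in[fproj(c,X)]])
```

```text
tcp [ 654.7 -105.5  169.1] y ang 60.1 q6 -1.26 t 11.9
shift [34.4  0.3  9.1] xyerr
turn 0.1
0.6890004606205633 4.879861787612754
round [(np.float64(400.0709658041592), np.float64(120.14900165102013))]
jaws [(np.float64(395.5213307439769), np.float64(312.23533285338823))]
bridge [(np.float64(392.4327947814166), np.float64(521.5845824918908))]
```

View pics/w5.png

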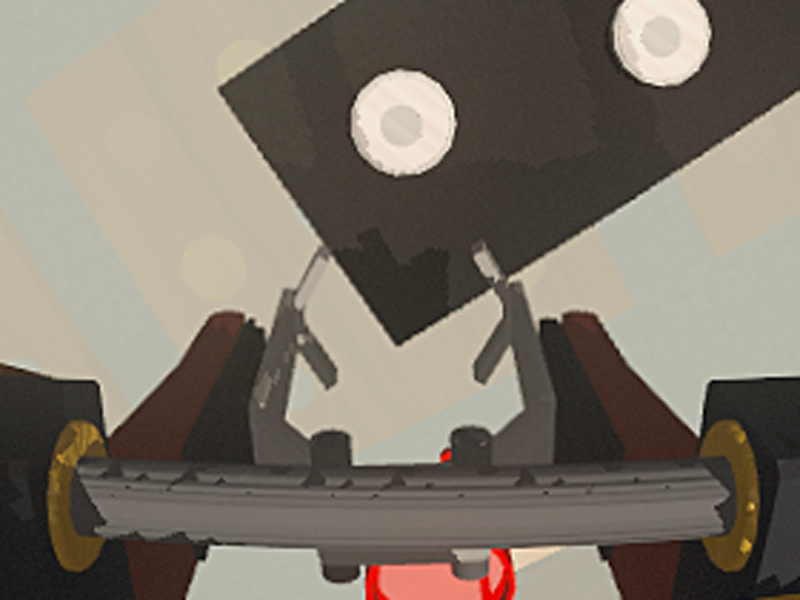

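The round is at (403,122) against the predicted (400,120). The jaw midpoint is about (402,320), shifted the same way, so only dx≈34 is needed. Move over and part-descend.

Request:
{"api": "play_rows", "payload": {"series": [[60.5,[14,0,0],0],[60.5,[20,0,20],0],[60.5,[0,0,35],0],[60.5,[0,0,25],0],[60.5,[0,0,0],0]]}}

```text
time: 12.58
ee_pos: [0.6235, -0.0896, 0.0872]
eef_rot: [0.259, 0.966, -0.0, -0.002]
force: [-0.6, -0.3, -0.0]
width: 0.689
gripper_force: 4.9
```

Run:
```python
from h import *
import pickle
go([.625,-.088,.066],60); print(st()[0]['width'],st()[0]['gripper_force'],st()[0]['force'])
c=bot.capture('wrist');pickle.dump(c,open('w6.pkl','wb'))
cv2.imwrite('pics/w6.png',cv2.resize(c['frame'][130:280,156:356],(800,600),interpolation=cv2.INTER_CUBIC))
s,p,Rt=st()
for n,X in(('round',np.array([.625,-.088,.009])),('jaws',p+Rt@[0,0,.0544]),('bridge',p+Rt@[0,0,-.0366])): print(n,[( (u-156)*4,(v-130)*4) for u,v in[fproj(c,X)]])
```

```text
tcp [623.5 -89.6  87.2] y ang 59.9 q6 -1.24 t 12.575
shift [-0.6  2.2 21.1] xyerr
turn -0.1
0.6889007217550234 4.877019344439759 [-0.56032714 -0.31261622 -0.00278022]
round [(np.float64(409.79992201873597), np.float64(318.6871622352452))]
jaws [(np.float64(401.14132125484), np.float64(365.4236749689609))]
bridge [(np.float64(400.9979525686865), np.float64(665.1310651118847))]
```

View pics/w6.png

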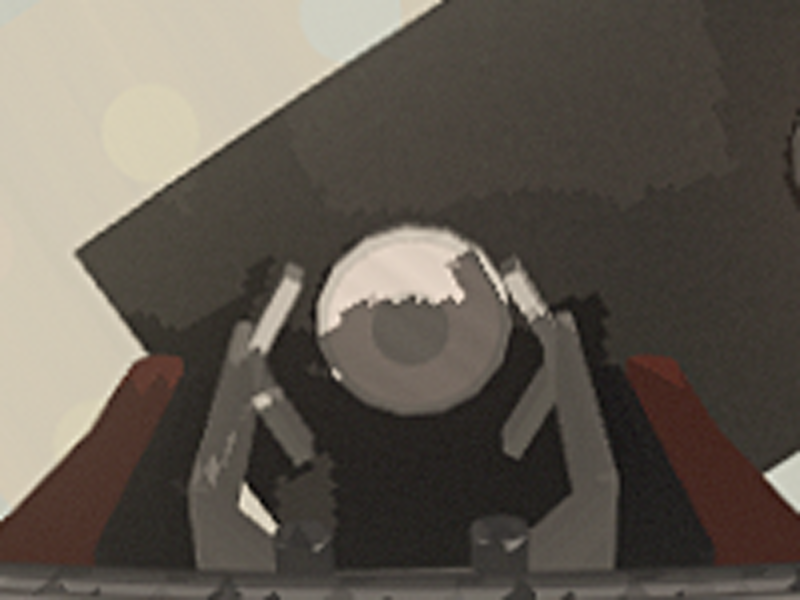

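The round is at (414,319) and the jaw midpoint is near (405,361) at the jaws' top. Correcting by about +2 mm in y and −2 mm in x, then going down.

Request:
{"api": "play_rows", "payload": {"series": [[60.5,[-2,2,5],0],[60.5,[0,0,10],0],[60.5,[0,0,5],0],[60.5,[0,0,0],0]]}}

```text
time: 13.12
ee_pos: [0.6277, -0.0877, 0.0688]
eef_rot: [0.258, 0.966, -0.0, -0.001]
force: [0.8, 0.3, -0.3]
width: 0.689
gripper_force: 4.9
```

Request:
{"api": "play_rows", "payload": {"series": [[60.5,[0,0,1.5],0],[60.5,[0,0,0],0]]}}

```text
time: 13.38
ee_pos: [0.6282, -0.0878, 0.0683]
eef_rot: [0.258, 0.966, -0.0, 0.0]
force: [-0.5, -0.6, -1.1]
width: 0.689
gripper_force: 4.9
```

Run:
```python
from h import *
go([.6262,-.0889,.0635],60)
c=bot.capture('wrist')
go([.6262,-.0889,.0635],60)
cv2.imwrite('pics/w7.png',cv2.resize(c['frame'][150:270,176:336],(800,600),interpolation=cv2.INTER_CUBIC))
s,p,Rt=st()
print('cx',(c['cx']-176)*5)
for n,X in(('round',np.array([.6255,-.0865,.009])),('jawstop',p+Rt@[0,0,.0484])): print(n,[( (u-176)*5,(v-150)*5) for u,v in[fproj(c,X)]])
```

```text
tcp [628.2 -87.8  68.3] y ang 60.0 q6 -1.24 t 13.375
shift [ 1.2 -2.   4.8] xyerr
turn 0.0
tcp [628.2 -87.8  68.4] y ang 60.1 q6 -1.24 t 13.425
shift [ 1.2 -2.   4.9] xyerr
turn 0.1
cx 403.15253718224653
round [(np.float64(395.30894097110104), np.float64(312.39172480014145))]
jawstop [(np.float64(397.17721698998844), np.float64(358.8924125012642))]
```

View pics/w7.png

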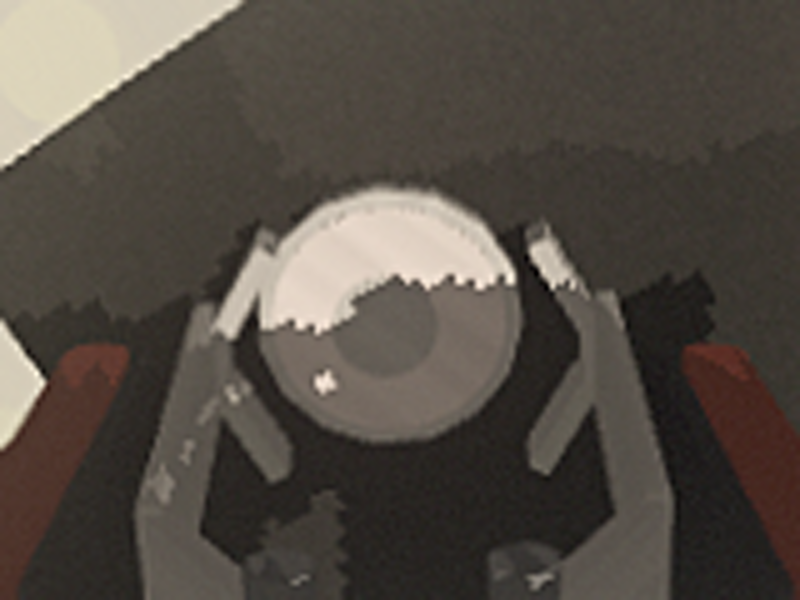

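The round is at (390,314) and the jaw midpoint at x≈406. The arm overshot, so correct by about −2 mm in y and +2 mm in x before the last few mm.

Request:
{"api": "play_rows", "payload": {"series": [[60.5,[2,-2,0],0],[60.5,[0,0,0],0],[60.5,[0,0,0],0]]}}

```text
time: 13.8
ee_pos: [0.6254, -0.0886, 0.0682]
eef_rot: [0.258, 0.966, 0.0, 0.0]
force: [0.4, -0.5, -0.5]
width: 0.689
gripper_force: 4.9
```

Request:
{"api": "play_rows", "payload": {"series": [[60.5,[0,0,2],0],[60.5,[0,0,2],0],[60.5,[0,0,0],0],[60.5,[0,0,0],0]]}}

```text
time: 14.3
ee_pos: [0.6254, -0.0885, 0.0641]
eef_rot: [0.258, 0.966, -0.0, -0.0]
force: [0.3, -0.8, -0.9]
width: 0.69
gripper_force: 4.9
```

Request:
{"api": "play_rows", "payload": {"series": [[60.5,[0,0,0.8],0],[60.5,[0,0,0],0],[58,[0,0,0],0],[58,[0,0,0],0]], "newtons": 15}}

```text
time: 14.8
ee_pos: [0.6254, -0.0885, 0.0634]
eef_rot: [0.258, 0.966, 0.0, 0.0]
force: [-0.1, 0.3, -0.9]
width: 0.666
gripper_force: 5.6
```

Request:
{"api": "play_rows", "payload": {"series": [[56,[0,0,0],0],[53,[0,0,0],0],[50,[0,0,0],0],[50,[0,0,0],0],[50,[0,0,0],0]], "newtons": 25}}

```text
time: 15.42
ee_pos: [0.6253, -0.0885, 0.0633]
eef_rot: [0.258, 0.966, -0.0, -0.0]
force: [0.7, 0.4, -0.5]
width: 0.636
gripper_force: 24.9
```

The opening is 56.0 mm at 25 N, so the jaws are closed on the round. Lift gently.

Request:
{"api": "play_rows", "payload": {"series": [[50,[0,0,-3],0],[50,[0,0,-7],0],[50,[0,0,-12],0],[50,[0,0,-18],0],[50,[0,0,-20],0]], "newtons": 27}}

```text
time: 16.05
ee_pos: [0.6256, -0.0886, 0.1252]
eef_rot: [0.258, 0.966, 0.0, 0.0]
force: [0.0, 1.0, -1.8]
width: 0.635
gripper_force: 26.9
```

Request:
{"api": "play_rows", "payload": {"series": [[50,[0,0,-18],0],[50,[0,0,-14],0],[50,[0,0,-7],0],[50,[0,0,-2],0],[50,[0,0,0],0]]}}

```text
time: 16.68
ee_pos: [0.6252, -0.0885, 0.1637]
eef_rot: [0.258, 0.966, -0.0, -0.001]
force: [-0.3, -0.2, -1.1]
width: 0.637
gripper_force: 26.9
```

Run:
```python
from h import *
go([.6254,-.0885,.1635],60);s=st()[0];print(s['width']*88,s['gripper_force'],s['force'],s['joint_vel'])
c=bot.capture('wrist');t=bot.capture('scene')
cv2.imwrite('pics/w8.png',np.hstack([cv2.resize(c['frame'][150:270,176:336],(400,300)),cv2.resize(t['frame'][120:300,180:420],(400,300))]))
```

```text
tcp [625.2 -88.5 163.7] y ang 60.0 q6 -1.24 t 16.675
shift [-0.2  0.1  0.2] xyerr
turn 0.0
56.045911165663256 26.894025206565857 [-0.32772431 -0.19380403 -1.05231558] [-0.0011246   0.00318716  0.00753572 -0.00082599 -0.00245456  0.00070145]
```

View pics/w8.png

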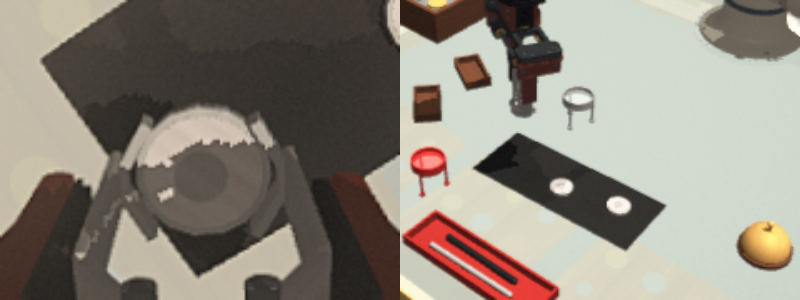

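The round is held level in the jaws at (200,170), left half. In the right half, the magnifier stands upright off the mat at (578,108), and two rounds remain on the mat at (561,186) and (618,205). I'm handing it in.

```bash
python3 -c "
from station import bot
print(bot.job_done())"
```

```text
the job is handed in; nothing more can be done
None
```

The job is handed in: the magnifier stands upright on the bare glass, the round is held in the squeezed tongs about 10 cm above the mat, and the other two rounds and the bell are where they were; the result of the judging was not shown.

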